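Check a welded optical cell in the light gate

ROBOT

A 6-joint arm with a two-finger parallel gripper is mounted at the origin on the work surface; the furniture and walls round the work are solid. World frame = base frame: x ahead of the robot, y to its left, z up, the work surface at z = 0. Lengths are in m, angles in rad, forces in N, time in s.
With the tool pointing down it reaches from about 0.35 to 0.975 m from the base axis. Payload 4.9 kg.
Tool frame: the origin (TCP) lies midway between the tips of the shut fingers; the grasp point (between the pads) lies 19 mm behind it; z points along the fingers, y is the line along which they close (so a half turn about z gives the same grasp; the last joint's range is limited). The gripper opens to 85 mm and grips with 20 to 120 N. Pads are 22 mm wide; open, the fingers measure 114 mm over their backs; the gripper's body (76 mm by 85 mm) begins 54 mm behind the grasp point. The pads swing forward as they close: fully open they stand 13 mm farther back than shut.
Start: joints at [1.024, 0.053, 1.613, -0, 1.476, -0.119], TCP at [0.259, 0.569, 0.231] pointing down, gripper open.
Joint ranges: [-3.01, 3.01], [-1.01, 2.22], [0.06, 2.58], [-1.02, 4.17], [0.09, 2.62], [-3.14, 3.14]. Speed limits (rad/s): [2.57, 2.57, 3.14, 3.14, 3.14, 3.14].

INTERFACE

Orientations are given as a unit quaternion [w, x, y, z].
In Python, from plant import * gives the robot as it stands.
- The arm moves only by the tool jog_arm, never from a script. Its argument "targets" is a list of rows, each a list of 3 entries, a list of its own where there are three numbers: the shift along the tool's x, y, z in units of 25 mm (1.0 is 25 mm), then the turn, a rotation vector about the tool's x, y, z in units of 8 degrees (1.0 is 8 degrees), then the opening in per cent of the stroke, from 0 (shut) to 100 (fully open). A call has 1 to 8 rows; each row is the pose to reach, as a shift and turn from the pose commanded when the call began, along the tool's axes at that moment; what a row does not reach only later rows make up. A row lasts 1/8 s, in which the tool goes at most 62.5 mm and 10.7 degrees, less where a joint would pass 70% of its speed; a pose out of reach is approached as far as the arm can. A call with a gripper value outside its range is refused whole. The fingers move at their own pace and stop on an object; the grip force is fixed at half the most. Time passes only in rows, so rows that repeat a pose let the fingers close. It gives the time, the measured TCP pose, the force, the opening and the grip force at its end, in the units of the state.
- state(): the state, without advancing time (a new reading comes with each control period).
- grab_frame(name): name is "scene" or "top" or "wrist"; returns (picture, depth): 384x512x3 uint8, red, green, blue; 384x512 float32, m along the optical axis (not along the pixel's ray), 0 where there is no reading.
- camera_params(name): a dict with "fovy" (degrees; the focal length in pixels is half the picture's height over the tangent of half this angle, whatever the lens; pixels are square), "cx", "cy" (the principal point, pixels), "dist" ([k1, k2, p1, p2, k3] as OpenCV has them; the pictures are not rectified), "rvec" (rotation vector, rad) and "tvec" (3), from world to camera coordinates, as OpenCV has them; the wrist camera has in their place "hand_eye" (4x4, takes a point from camera to tool coordinates, whose origin is the TCP and whose axes are the flange's). Camera axes: x right, y down, z forward; pixel columns grow to the right and rows downward; lengths in m; the calibration is good to about 2 mm. A picture is of the moment at which its call begins: read the wrist's pose just before it. camera_params takes no time and is no camera call.
- job_done(): hands the job in; it is judged then, once.
The state is a dict: "time": time; "joint_pos": joint angles; "joint_vel": joint speeds; "joint_efforts": joint torques, N m; "tool_pos": TCP position; "tool_rot": TCP orientation; "contact_force": force on the tool from outside, world axes, zero at the start; "ft_torque": the same for the moment, N m; "gripper_width": opening from 0.0 (shut) to 1.0 (fully open); "grasp_force": force on a finger pad.
Only numpy, scipy, OpenCV 4.12 (cv2) and the standard library are available. Lean on these libraries where they do the work, as an engineer would, in place of code of your own. Each camera call takes 0.05 s, during which the arm holds its last target. There are 200 camera calls.

TASK

First slide the two iris carriers along their grooves so that both holes line up with the lamp and the sensor of the light gate, and let go of them. Then pick up the optical cell with the blue lid, touching it only on its two white frosted faces, and hold it upright in the light path midway between the irises, its clear faces square to the beam and the middle of its windows at beam height. Finish while still holding it there in the air, and leave the orange-lidded cell, the plastic sample and the blue tape undisturbed.

Things in the scene. Friction and masses are not known exactly. Their poses are not given: they have to be found in the camera images.
- gate: Light gate, fixed: plate 120 (x) x 270 (y) x 12 mm, origin: centre of underside, z up. Beam along y at x = 0, 75 mm up, from grey lamp (y = -116) to black sensor (y = +116), each 50 x 34 mm, 103 mm tall; lens fronts at y = -93, +93. Iris grooves along x at y = -52, +52 between black rails 19 mm high, 31 mm apart; their floor is the plate's top. White line at x = 0, white square mid-gap.
- gate_beam (a point): The middle of the light path: on the beam, midway between the two grooves, 75 mm above the bench. Axes as the gate.
- iris_a: Upright grey plate 36 (x) x 12 (y) mm, top 88 mm above its underside, on a black foot 36 x 28 x 10 mm; hole of 14 mm along y with orange ring. Origin: centre of underside; axes parallel to the gate's. Loose in either groove of the gate, 14 to 30 mm off the beam; slides along gate x with light friction, 120 g. White marks show its middle.
- iris_b: Second iris carrier, the same as iris_a in size and shape; it stands in the other groove and is off to the other side. Origin: centre of its underside; axes parallel to the gate's.
- iris_a_hole (a point): Centre of the hole of iris_a, 63 mm above its underside (75 mm above the bench). In line when its x in the gate's frame is 0.
- iris_b_hole (a point): Centre of the hole of iris_b, 63 mm above its underside (75 mm above the bench). In line when its x in the gate's frame is 0.
- cell_blue: Blue-lidded cell, clear plastic, upright, 71 mm tall, 50 g; origin: centre of underside, z up. +-x faces: clear pale blue windows, 26 mm apart. +-y faces: white frosted pads 24 mm wide, 2 to 60 mm above the underside, 3 mm proud of the clear body, 27 mm over both. Lid 62 to 71 mm up, 25 x 21 mm. This is the cell to test.
- cell_blue_window (a point): The middle of the blue-lidded cell's windows: on its upright axis, 35 mm above its underside. Axes as the cell.
- cell_orange: Orange-lidded cell, clear plastic, upright, 71 mm tall, 50 g; origin: centre of underside, z up. +-x faces: clear pale blue windows, 26 mm apart. +-y faces: white frosted pads 24 mm wide, 2 to 60 mm above the underside, 3 mm proud of the clear body, 27 mm over both. Lid 62 to 71 mm up, 25 x 21 mm. Leave it alone.
- sample: Welded plastic sample box, white over black, 37 x 53 x 23 mm, lying on the bench; origin at the centre of its underside. Leave it alone.
- tape: Roll of blue tape lying flat, 90 mm across, 19 mm high; origin at the centre of its underside. Leave it alone.
Things that resemble listed ones, but are neither listed nor needed, are in the scene too. Leave any red look-alike of the cell_blue alone.

How it is judged:
By the outcome, as a careful person would: the job done as asked, in the order asked, and still so for the second after the job is handed in, while the arm keeps its last pose, push and grip.
It also fails if it takes over 51 s, if anything falls off the work surface, if the arm or the gripper's body presses on something with over 40 N, if the wrist force passes 120 N, or if a joint passes its speed limit or range.

## Working session

There is one attempt and no reset: what is moved stays moved. The work goes in short steps, Python scripts to look and compute and a tool call to move; the robot and the scene stay as the last step left them, time stands still between calls to the robot, and variables do not carry over. Pictures are saved under pics/ and viewed, at most 10 in all, crops included, and the job is handed in when it is done.

Besides the shell and the picture viewer there is one more tool, called in YAML: its name, and indented under it one key for each argument. jog_arm: Moves the arm, as the interface text tells. Its arguments: {"type":"object","properties":{"targets":{"type":"array"}},"required":["targets"]}

```bash
mkdir -p pics; cat > h.py <<'E'
from plant import *
import numpy as np, cv2
from scipy.spatial.transform import Rotation as R
def snap(n,save=None):
    s=state(); im,d=grab_frame(n); np.savez('/tmp/%s.npz'%(save or n),im=im,d=d,tp=s['tool_pos'],tr=s['tool_rot'])
    if save: cv2.imwrite('pics/%s.png'%save,cv2.cvtColor(im,cv2.COLOR_RGB2BGR))
    return im,d,s
def campose(n,tp=None,tr=None):
    p=camera_params(n); f=192/np.tan(np.radians(p['fovy'])/2)
    K=np.array([[f,0,p['cx']],[0,f,p['cy']],[0,0,1]]);D=np.array(p['dist'])
    if n=='wrist':
        H=np.array(p['hand_eye']); Rt=R.from_quat(np.r_[tr[1:],tr[0]]).as_matrix()
        return K,D,Rt@H[:3,:3],Rt@H[:3,3]+tp
    Rm=R.from_rotvec(np.ravel(p['rvec'])).as_matrix().T
    return K,D,Rm,-Rm@np.ravel(p['tvec'])
def rays(n,uv,tp=None,tr=None):
    K,D,Rm,o=campose(n,tp,tr)
    q=cv2.undistortPoints(np.float64(uv).reshape(-1,1,2),K,D).reshape(-1,2)
    return o,np.c_[q,np.ones(len(q))]@Rm.T
def onplane(n,uv,z,tp=None,tr=None):
    o,r=rays(n,uv,tp,tr); return o+r*((z-o[2])/r[:,2])[:,None]
def cloud(n,d,tp=None,tr=None):
    v,u=np.mgrid[:384,:512]; o,r=rays(n,np.c_[u.ravel(),v.ravel()],tp,tr)
    return (o+r*d.ravel()[:,None]).reshape(384,512,3)
E
python3 - <<'E'
from h import *
s=state(); print(s['time'],s['tool_pos'],s['tool_rot'],s['gripper_width'],s['contact_force'])
for n in('top','scene','wrist'): snap(n,n+'0')
for n in('top','scene'): K,D,Rm,o=campose(n); print(n,o,Rm[:,2],K[0,0],D)
print(camera_params('wrist')['hand_eye'])
a=[cv2.imread('pics/%s0.png'%n) for n in('top','scene')]
E
```

```text
0.0 [0.2589887  0.56813202 0.23005983] [-3.20721412e-04  2.12279704e-01  9.77208425e-01 -9.58838535e-04] 1.0001601882721747 [-0.14779018  0.31138276 -0.27258612]
top [0.3518847  0.2316125  1.02134562] [ 0.17580498  0.01684856 -0.98428082] 422.9464722023053 [-0.14198156  0.          0.          0.          0.        ]
scene [-0.04704813 -0.2218806   0.64809089] [ 0.61148975  0.48570986 -0.62463286] 346.51960698388046 [-0.00200023  0.          0.          0.          0.        ]
[[ 5.03955925e-04 -9.56638764e-01 -2.91276538e-01  7.48651620e-02]
 [ 9.99999861e-01  5.27888787e-04 -3.58086357e-06 -7.83457300e-04]
 [ 1.57187211e-04 -2.91276495e-01  9.56638897e-01 -1.42496354e-01]
 [ 0.00000000e+00  0.00000000e+00  0.00000000e+00  1.00000000e+00]]
```

View pics/top0.png

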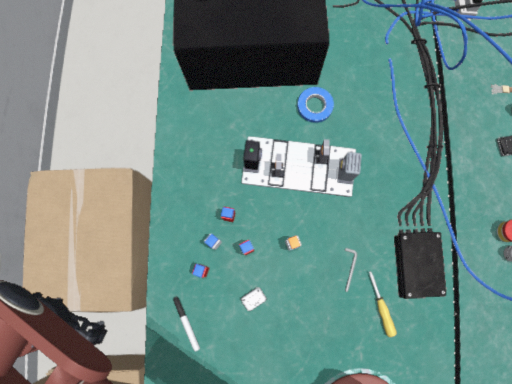

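View pics/scene0.png

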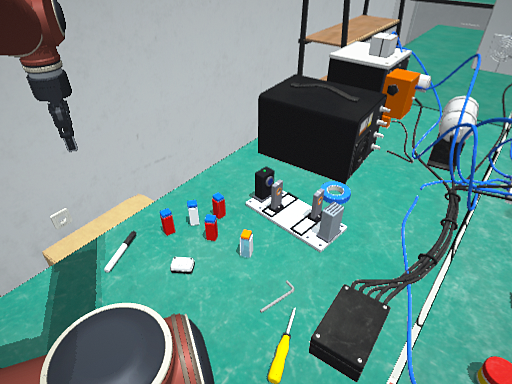

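Top view: candidates for the blue-lidded cell are (212,241), whose sides are white, and (228,214), (246,247), (201,270), whose bodies are red. Orange is at (293,242). In the scene view the white-bodied one is at (193,212) and the red ones are at (167,222), (211,228), (219,206). The gate runs from the sensor at (252,153) to the lamp at (350,165). I choose (212,241) and will check it in a close crop.

```bash
python3 - <<'E'
from h import *
t=cv2.imread('pics/top0.png'); s=cv2.imread('pics/scene0.png')
a=cv2.resize(t[195:285,185:310],None,fx=3.2,fy=3.2,interpolation=cv2.INTER_CUBIC)
b=cv2.resize(s[185:265,150:265],None,fx=3.4,fy=3.4,interpolation=cv2.INTER_CUBIC)
c=cv2.resize(t[130:200,235:365],None,fx=3,fy=3,interpolation=cv2.INTER_CUBIC)
e=cv2.resize(s[160:250,240:350],None,fx=3.4,fy=3.4,interpolation=cv2.INTER_CUBIC)
W=np.zeros((600,800,3),np.uint8)
for im,x,y in((a,0,0),(b,405,0),(c,0,290),(e,405,290)):
    im=im[:600-y,:800-x]; W[y:y+im.shape[0],x:x+im.shape[1]]=im
cv2.imwrite('pics/crop1.png',W)
im=np.load('/tmp/top0.npz')['im']; d=np.load('/tmp/top0.npz')['d']
P=cloud('top',d); hsv=cv2.cvtColor(im,cv2.COLOR_RGB2HSV)
m=((hsv[...,0]>105)&(hsv[...,0]<130)&(hsv[...,1]>130)).astype(np.uint8)
n,l,st,c=cv2.connectedComponentsWithStats(m)
for i in range(1,n):
    if 20<st[i,4]<400 and 195<c[i][1]<285 and c[i][0]<310: print(c[i],st[i,4],onplane('top',c[i],.071),np.median(P[l==i],0))
g=P[130:200,235:365].reshape(-1,3); 
w=(im[130:200,235:365].min(2).ravel()>150)&(g[:,2]>.004)&(g[:,2]<.022)
r=cv2.minAreaRect(np.float32(g[w][:,:2])); print(r,np.median(g[w][:,2]))
for lo,hi in((.09,.097),(.097,.112)):
    k=(g[:,2]>lo)&(g[:,2]<hi); n,l,st,c=cv2.connectedComponentsWithStats(k.reshape(70,130).astype(np.uint8))
    for i in range(1,n):
        if st[i,4]>15: q=g[l.ravel()==i]; print(lo,st[i,4],q.mean(0),q.min(0),q.max(0))
E
```

```text
[226.57303371 212.37078652] 89 [[0.47532782 0.31386243 0.071     ]] [0.47622601 0.31315712 0.07005385]
[211.03296703 240.38461538] 91 [[0.4114084  0.34745477 0.071     ]] [0.41210252 0.34734183 0.07047548]
[245.66666667 246.57471264] 87 [[0.39860321 0.26929192 0.071     ]] [0.39786397 0.26863081 0.07040707]
[198.18947368 270.22105263] 95 [[0.34438465 0.37450347 0.071     ]] [0.34479202 0.374753   0.07006561]
((0.6013681292533875, 0.14382021129131317), (0.2711578905582428, 0.12195871770381927), 83.68112182617188) 0.011586880528623555
0.097 77 [0.6241719  0.0898996  0.09959457] [0.60545531 0.08466873 0.09701258] [0.64227565 0.09527988 0.10288117]
0.097 275 [0.61362861 0.26019574 0.09969481] [0.58838256 0.24178883 0.09706598] [0.63823042 0.27771655 0.10474908]
0.097 275 [0.58807222 0.02970303 0.10010118] [0.56312183 0.01220168 0.09700449] [0.6126315  0.0458833  0.10628293]
0.097 71 [0.58880378 0.1986616  0.09972438] [0.57102483 0.19410907 0.09735308] [0.60558012 0.20326214 0.10327727]
```

View pics/crop1.png

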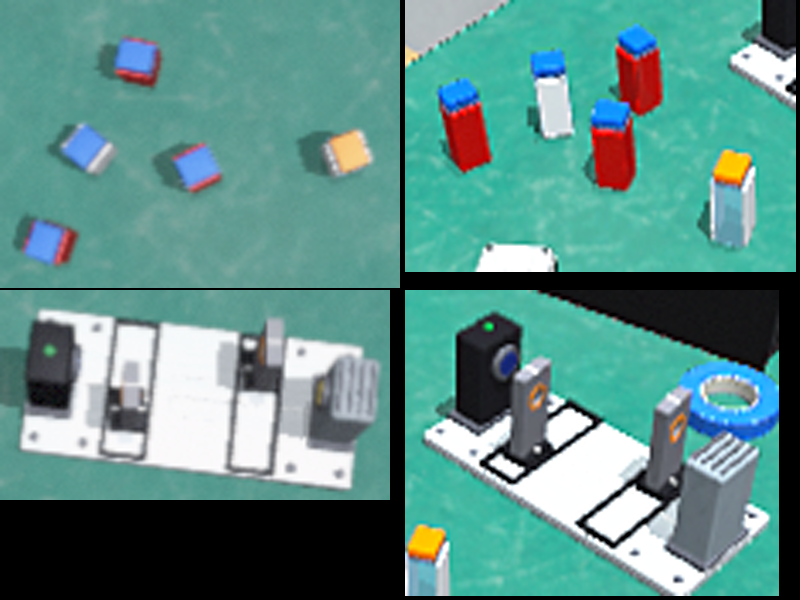

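The crop confirms it: only (212,241) has a white/clear body under a blue lid, and the other three are red. The iris on the lamp side is off towards +x and the one on the sensor side towards -x. Next I'll hover over the gate, squared to it.

```bash
cat >> h.py <<'E'
def plan(pos,ydir):  # ydir: desired tool y in world (xy); prints shift/25mm, turn/8deg
    s=state(); q=s['tool_rot']; Rt=R.from_quat(np.r_[q[1:],q[0]]).as_matrix()
    y=np.r_[np.array(ydir)/np.linalg.norm(ydir),0]
    z=np.array([0,0,-1.]); G=np.c_[np.cross(y,z),y,z]
    t=R.from_matrix(Rt.T@G).as_rotvec(degrees=True)
    print('shift',np.round(Rt.T@(np.array(pos)-s['tool_pos'])/.025,2),'turn',np.round(t/8,2),'t',round(s['time'],2),'pos',np.round(s['tool_pos'],4),'grip',round(s['gripper_width'],3))
E
python3 - <<'E'
from h import *
plan([.601,.144,.23],[.994,-.11])
E
```

```text
shift [-19.49  -9.77   0.03] turn [-0.01  0.01  8.98] t 0.15 pos [0.259  0.5683 0.2304] grip 1.001
```

jog_arm:
  targets:
    - [[-10,-5,-2],[0,0,4.5],80]
    - [[-10,-5,-2],[0,0,4.5],80]
    - [[-10,-5,-2],[0,0,4.5],80]
    - [[-10,-5,-2],[0,0,4.5],80]
    - [[-19.5,-9.8,0],[0,0,9],80]
    - [[-19.5,-9.8,0],[0,0,9],80]
    - [[-19.5,-9.8,0],[0,0,9],80]
    - [[-19.5,-9.8,0],[0,0,9],80]

```text
time: 1.15
tool_pos: [0.5694, 0.1824, 0.2385]
tool_rot: [-0.0, 0.747, 0.665, 0.0]
contact_force: [0.4, 0.1, 1.4]
gripper_width: 0.797
grasp_force: 0.0
```

jog_arm:
  targets:
    - [[0,0,0],[0,0,0],80]
    - [[0,0,0],[0,0,0],80]
    - [[0,0,0],[0,0,0],80]

```text
time: 1.52
tool_pos: [0.568, 0.1854, 0.2393]
tool_rot: [-0.0, 0.745, 0.667, 0.0]
contact_force: [-0.5, -0.2, -0.1]
gripper_width: 0.798
grasp_force: 0.0
```

```bash
python3 - <<'E'
from h import *
plan([.601,.144,.23],[.994,-.11])
snap('wrist','w1')
E
```

```text
shift [-1.5   1.5   0.37] turn [ 0.   -0.   -0.01] t 1.52 pos [0.568  0.1854 0.2393] grip 0.798
```

View pics/w1.png

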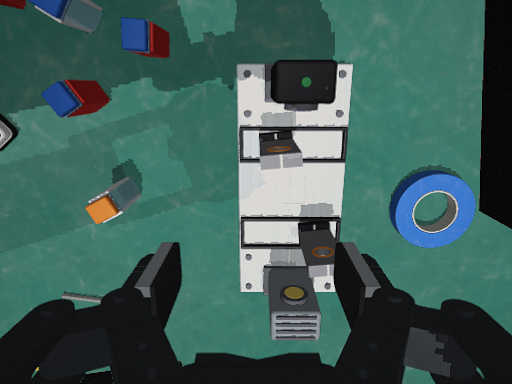

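The wrist view shows the gate at (240–350, 65–290), the sensor at (305,82), iris B at (280,150), iris A at (318,245) and the lamp at (294,300). The depth cloud gives the gate frame and the iris offsets.

```bash
cat >> h.py <<'E'
def gate(f):
    N=np.load('/tmp/%s.npz'%f); P=cloud('wrist',N['d'],N['tp'],N['tr']); im=N['im'].astype(int)
    ok=(N['d']>.05)&(abs(P[...,0]-.6)<.12)&(abs(P[...,1]-.145)<.17)
    Z=P[...,2]; pl=ok&(Z>.006)&(Z<.016)&(im.min(2)>110)
    q=P[pl]; r=cv2.minAreaRect(np.float32(q[:,:2])); print('rect',r,'z',np.median(q[:,2]))
    return P,im,ok
def ctr(q,ax,ay):
    u,v=q[:,:2]@ax,q[:,:2]@ay; c=[(np.percentile(w,2)+np.percentile(w,98))/2 for w in(u,v)]; e=[np.ptp(np.percentile(w,[2,98])) for w in (u,v)]
    return c[0]*ax+c[1]*ay,np.array(e)
E
python3 - <<'E'
from h import *
P,im,ok=gate('w1'); a=np.radians(-6.3); ax=np.array([np.cos(a),np.sin(a)]); ay=np.array([-ax[1],ax[0]])
Z=P[...,2]; c0=np.array([.601,.1445])
n,l,st,c=cv2.connectedComponentsWithStats((ok&(Z>.094)&(Z<.109)).astype(np.uint8))
for i in range(1,n):
    if st[i,4]>60:
        q=P[l==i]; m,e=ctr(q,ax,ay); print(st[i,4],c[i],m,e,np.median(q[:,2]),'gate xy',(m-c0)@ax,(m-c0)@ay)
# plate corners from silhouettes
for uv in [(238,65),(353,65),(240,292),(338,292)]: print(uv,onplane('wrist',[uv],.012,*[np.load('/tmp/w1.npz')[k] for k in('tp','tr')]))
E
```

```text
rect ((0.601039469242096, 0.14260420203208923), (0.26871243119239807, 0.1200357973575592), 83.56793212890625) z 0.011953543972347325
2705 [305.05434381  81.43290203] [0.61348631 0.25775312] [0.04729256 0.03236304] 0.09973431854444398 gate xy -1.6843737524071767e-05 0.11393935450457589
643 [281.23328149 160.36391913] [0.58898992 0.19654953] [0.03441577 0.01303939] 0.09996007727962497 gate xy -0.01764916991913223 0.050417279174404035
373 [320.79892761 268.73726542] [0.61637831 0.08839233] [0.02256708 0.01274534] 0.09971096447552436 gate xy 0.021442380254391803 -0.05408130859657746
1507 [295.26078301 323.96947578] [0.58798105 0.02973804] [0.04663456 0.02963693] 0.10008482029818655 gate xy -0.0003470082245030671 -0.1154975343050123
(238, 65) [[0.55808574 0.28146176 0.012     ]]
(353, 65) [[0.67516214 0.26829765 0.012     ]]
(240, 292) [[0.52645389 0.01529528 0.012     ]]
(338, 292) [[0.64871673 0.00175521 0.012     ]]
```

```bash
python3 - <<'E'
from h import *
plan([.6230,.0885,.13],[.9938,-.1115])
plan([.6230,.0885,.07],[.9938,-.1115])
E
```

```text
shift [-3.61  2.62  4.38] turn [ 0. -0.  0.] t 1.57 pos [0.568  0.1855 0.2394] grip 0.804
shift [-3.61  2.62  6.78] turn [ 0. -0.  0.] t 1.57 pos [0.568  0.1855 0.2394] grip 0.804
```

jog_arm:
  targets:
    - [[-3.6,2.6,2],[0,0,0],80]
    - [[-3.6,2.6,2],[0,0,0],80]
    - [[-3.6,2.6,4.4],[0,0,0],80]
    - [[-3.6,2.6,5.4],[0,0,0],80]
    - [[-3.6,2.6,6.4],[0,0,0],80]
    - [[-3.6,2.6,6.8],[0,0,0],80]
    - [[-3.6,2.6,6.8],[0,0,0],80]
    - [[-3.6,2.6,6.8],[0,0,0],80]

```text
time: 2.58
tool_pos: [0.6239, 0.0878, 0.0707]
tool_rot: [0.001, 0.746, 0.666, 0.001]
contact_force: [0.4, 0.1, 0.5]
gripper_width: 0.799
grasp_force: 0.0
```

jog_arm:
  targets:
    - [[0,0,0],[0,0,0],60]
    - [[0,0,0],[0,0,0],50]
    - [[0,0,0],[0,0,0],42]
    - [[0,0,0],[0,0,0],35]
    - [[0,0,0],[0,0,0],35]
    - [[0,0,0],[0,0,0],35]

```text
time: 3.32
tool_pos: [0.6236, 0.0874, 0.0699]
tool_rot: [0.0, 0.746, 0.666, 0.001]
contact_force: [-0.7, -0.1, 4.9]
gripper_width: 0.411
grasp_force: 60.3
```

```bash
python3 - <<'E'
from h import *
plan([.5950,.0913,.07],[.9938,-.1115])
E
```

```text
shift [ 0.03 -1.15 -0.01] turn [ 0.01 -0.   -0.01] t 3.33 pos [0.6236 0.0874 0.0699] grip 0.411
```

jog_arm:
  targets:
    - [[0,-0.3,0],[0,0,0],35]
    - [[0,-0.6,0],[0,0,0],35]
    - [[0,-0.9,0],[0,0,0],35]
    - [[0,-1.15,0],[0,0,0],35]
    - [[0,-1.15,0],[0,0,0],35]
    - [[0,-1.15,0],[0,0,0],35]

```text
time: 4.08
tool_pos: [0.5945, 0.0907, 0.0699]
tool_rot: [0.0, 0.746, 0.666, 0.0]
contact_force: [1.8, -0.2, 6.4]
gripper_width: 0.412
grasp_force: 60.6
```

jog_arm:
  targets:
    - [[0,0,0],[0,0,0],60]
    - [[0,0,0],[0,0,0],80]
    - [[0,0,0],[0,0,0],80]
    - [[0,0,-2],[0,0,0],80]
    - [[0,0,-4],[0,0,0],80]
    - [[0,0,-4],[0,0,0],80]

```text
time: 4.82
tool_pos: [0.5974, 0.0908, 0.1747]
tool_rot: [0.003, 0.746, 0.666, 0.004]
contact_force: [-0.9, 0.3, 0.8]
gripper_width: 0.798
grasp_force: 0.0
```

```bash
python3 - <<'E'
from h import *
c=np.array([.6008,.143]);a=np.array([.9938,-.1115]);b=np.array([.1115,.9938])
p=c-.018*a+.052*b; print(p)
plan([*p,.17],a); plan([*p,.07],a)
E
```

```text
[0.5887096 0.1966846]
shift [ 4.17 -0.83  0.19] turn [ 0.07 -0.01 -0.01] t 4.83 pos [0.5974 0.0908 0.1747] grip 0.798
shift [ 4.16 -0.86  4.19] turn [ 0.07 -0.01 -0.01] t 4.83 pos [0.5974 0.0908 0.1747] grip 0.798
```

jog_arm:
  targets:
    - [[4.2,-0.7,0],[0,0,0],80]
    - [[4.2,-0.7,0],[0,0,0],80]
    - [[4.2,-0.7,1],[0,0,0],80]
    - [[4.2,-0.7,2],[0,0,0],80]
    - [[4.2,-0.7,3],[0,0,0],80]
    - [[4.2,-0.7,4],[0,0,0],80]
    - [[4.2,-0.7,4],[0,0,0],80]
    - [[4.2,-0.7,4],[0,0,0],80]

```text
time: 5.82
tool_pos: [0.589, 0.197, 0.0691]
tool_rot: [-0.0, 0.746, 0.666, -0.0]
contact_force: [-0.4, 0.2, 1.1]
gripper_width: 0.799
grasp_force: 0.0
```

jog_arm:
  targets:
    - [[0,0,0],[0,0,0],60]
    - [[0,0,0],[0,0,0],50]
    - [[0,0,0],[0,0,0],42]
    - [[0,0,0],[0,0,0],35]
    - [[0,0,0],[0,0,0],35]
    - [[0,0,0],[0,0,0],35]

```text
time: 6.58
tool_pos: [0.5897, 0.1971, 0.0703]
tool_rot: [0.0, 0.746, 0.666, 0.001]
contact_force: [-1.2, -0.8, 6.0]
gripper_width: 0.409
grasp_force: 60.2
```

```bash
python3 - <<'E'
from h import *
plan([.6066,.1947,.07],[.9938,-.1115])
E
```

```text
shift [-0.02  0.68  0.01] turn [ 0.01 -0.   -0.01] t 6.58 pos [0.5897 0.1971 0.0703] grip 0.409
```

Slide, release, then back off to a viewpoint that shows both irises, the lamp and the sensor.

jog_arm:
  targets:
    - [[0,0.25,0],[0,0,0],35]
    - [[0,0.5,0],[0,0,0],35]
    - [[0,0.7,0],[0,0,0],35]
    - [[0,0.7,0],[0,0,0],35]
    - [[0,0.7,0],[0,0,0],35]

```text
time: 7.2
tool_pos: [0.606, 0.1953, 0.0703]
tool_rot: [-0.001, 0.746, 0.666, -0.0]
contact_force: [-4.3, -0.9, 8.5]
gripper_width: 0.409
grasp_force: 60.6
```

jog_arm:
  targets:
    - [[0,0,0],[0,0,0],60]
    - [[0,0,0],[0,0,0],80]
    - [[0,0,0],[0,0,0],80]
    - [[0,0,-2],[0,0,0],80]
    - [[0,0,-4.5],[0,0,0],80]
    - [[-1,0,-7],[0,0,0],80]
    - [[-1,0,-7],[0,0,0],80]
    - [[-1,0,-7],[0,0,0],80]

```text
time: 8.2
tool_pos: [0.6035, 0.17, 0.2441]
tool_rot: [0.0, 0.746, 0.666, 0.0]
contact_force: [-0.6, -0.4, -1.9]
gripper_width: 0.799
grasp_force: 0.0
```

jog_arm:
  targets:
    - [[0,0,0],[0,0,0],80]
    - [[0,0,0],[0,0,0],80]

```text
time: 8.45
tool_pos: [0.6025, 0.1703, 0.2415]
tool_rot: [-0.001, 0.746, 0.666, -0.002]
contact_force: [-0.7, -0.4, 0.7]
gripper_width: 0.8
grasp_force: 0.0
```

```bash
python3 - <<'E'
from h import *
snap('wrist','w2'); s=state(); print(s['time'],s['tool_pos'])
P,im,ok=gate('w2'); a=np.radians(-6.4); ax=np.array([np.cos(a),np.sin(a)]); ay=np.array([-ax[1],ax[0]])
Z=P[...,2]; c0=np.array([.6008,.143])
n,l,st,c=cv2.connectedComponentsWithStats((ok&(Z>.094)&(Z<.109)).astype(np.uint8))
for i in range(1,n):
    if st[i,4]>60:
        q=P[l==i]; m,e=ctr(q,ax,ay); print(st[i,4],c[i],m,e,np.median(q[:,2]),'gate xy',(m-c0)@ax,(m-c0)@ay)
cv2.imwrite('pics/w2c.png',cv2.resize(cv2.imread('pics/w2.png')[:,200:380],None,fx=1.5,fy=1.5,interpolation=2))
E
```

```text
8.5 [0.60272982 0.17028473 0.24191135]
rect ((0.6009526252746582, 0.14256222546100616), (0.26875635981559753, 0.1200437918305397), 83.6078109741211) z 0.011954831844924685
2775 [260.82378378  66.85333333] [0.61386752 0.2574213 ] [0.04718794 0.0317174 ] 0.09972172363226944 gate xy 0.00023166710402321475 0.11516483685531301
647 [258.87789799 146.78516229] [0.60533143 0.19449501] [0.03401759 0.01339395] 0.09989086266647967 gate xy -0.0012369044651306543 0.05167920050648649
554 [259.0631769  256.31046931] [0.59387039 0.09138269] [0.03384899 0.0134977 ] 0.09981574409619828 gate xy -0.0011326939398416385 -0.05206806518894331
1526 [260.35910878 312.8931848 ] [0.58845992 0.0294037 ] [0.04682533 0.02978551] 0.10010766053534065 gate xy 0.00039928584344086737 -0.11426389596566519
```

View pics/w2.png

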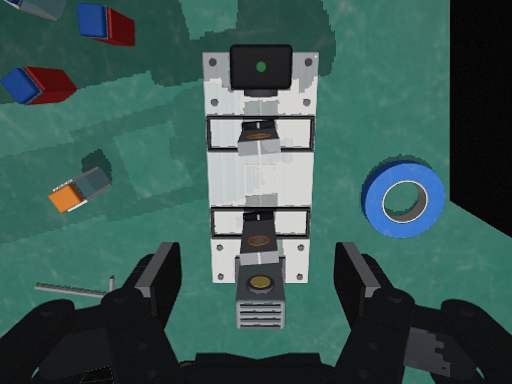

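Sensor and lamp sit at columns 261 and 260 (gate x about +0.3 mm). Both irises are at column 259, i.e. about 1.4 mm short in x. I'll trim both by regripping.

```bash
python3 - <<'E'
from h import *
c=np.array([.6008,.143]);a=np.array([.9938,-.1115]);b=np.array([.1115,.9938])
plan([*(c+.0011*a+.052*b),.07],a)
E
```

```text
shift [0.99 0.11 6.88] turn [-0.02  0.01 -0.01] t 8.5 pos [0.6027 0.1703 0.2419] grip 0.798
```

jog_arm:
  targets:
    - [[1,0.1,2.4],[0,0,0],80]
    - [[1,0.1,4],[0,0,0],80]
    - [[1,0.1,5.5],[0,0,0],80]
    - [[1,0.1,6.8],[0,0,0],80]
    - [[1,0.1,6.8],[0,0,0],70]
    - [[1,0.1,6.8],[0,0,0],60]
    - [[1,0.1,6.8],[0,0,0],60]

```text
time: 9.38
tool_pos: [0.6103, 0.1951, 0.0764]
tool_rot: [0.001, 0.746, 0.666, 0.002]
contact_force: [-0.7, -0.2, -0.0]
gripper_width: 0.599
grasp_force: 0.0
```

```bash
python3 - <<'E'
from h import *
c=np.array([.6008,.143]);a=np.array([.9938,-.1115]);b=np.array([.1115,.9938])
for i in range(3): plan([*(c+.0011*a+.052*b),.07],a)
E
```

```text
shift [-0.03 -0.1   0.25] turn [ 0.03 -0.01 -0.01] t 9.38 pos [0.6103 0.1951 0.0764] grip 0.599
shift [-0.03 -0.1   0.25] turn [ 0.03 -0.01 -0.01] t 9.38 pos [0.6103 0.1951 0.0764] grip 0.599
shift [-0.03 -0.1   0.25] turn [ 0.03 -0.01 -0.01] t 9.38 pos [0.6103 0.1951 0.0764] grip 0.599
```

jog_arm:
  targets:
    - [[0,-0.05,0.25],[0,0,0],60]
    - [[0,-0.05,0.25],[0,0,0],60]
    - [[0,-0.05,0.25],[0,0,0],60]

```text
time: 9.75
tool_pos: [0.6075, 0.1948, 0.0677]
tool_rot: [0.0, 0.746, 0.666, -0.0]
contact_force: [0.8, 0.5, 1.2]
gripper_width: 0.597
grasp_force: 0.0
```

```bash
python3 - <<'E'
from h import *
c=np.array([.6008,.143]);a=np.array([.9938,-.1115]);b=np.array([.1115,.9938])
plan([*(c+.0011*a+.052*b),.07],a)
E
```

```text
shift [-0.01  0.01 -0.09] turn [-0.    0.   -0.01] t 9.75 pos [0.6075 0.1948 0.0677] grip 0.597
```

jog_arm:
  targets:
    - [[0,0,0],[0,0,0],50]
    - [[0,0,0],[0,0,0],42]
    - [[0,0,0],[0,0,0],35]
    - [[0,0,0],[0,0,0],35]
    - [[0,0,0],[0,0,0],35]
    - [[0,0,0],[0,0,0],60]
    - [[0,0,0],[0,0,0],60]

```text
time: 10.62
tool_pos: [0.6075, 0.1948, 0.0673]
tool_rot: [0.0, 0.746, 0.666, -0.0]
contact_force: [-0.5, -0.0, 0.3]
gripper_width: 0.599
grasp_force: 0.0
```

jog_arm:
  targets:
    - [[0,0,-1.5],[0,0,0],60]
    - [[0,0,-3],[0,0,0],60]
    - [[-2,0,-3.2],[0,0,0],60]
    - [[-4.16,0,-3.2],[0,0,0],60]
    - [[-4.16,0,-3.2],[0,0,0],60]
    - [[-4.16,0,-2],[0,0,0],60]
    - [[-4.16,0,-1],[0,0,0],60]
    - [[-4.16,0,0],[0,0,0],60]

```text
time: 11.62
tool_pos: [0.5957, 0.0922, 0.0666]
tool_rot: [-0.0, 0.746, 0.666, 0.0]
contact_force: [-0.5, 0.1, -0.1]
gripper_width: 0.596
grasp_force: 0.0
```

jog_arm:
  targets:
    - [[0,0,0],[0,0,0],60]
    - [[0,0,0],[0,0,0],60]
    - [[0,0,0],[0,0,0],60]

```text
time: 12.0
tool_pos: [0.5969, 0.0918, 0.0694]
tool_rot: [0.001, 0.746, 0.666, 0.001]
contact_force: [0.8, -0.1, 0.1]
gripper_width: 0.6
grasp_force: 0.0
```

```bash
python3 - <<'E'
from h import *
c=np.array([.6008,.143]);a=np.array([.9938,-.1115]);b=np.array([.1115,.9938])
plan([*(c+.0011*a-.052*b),.07],a)
E
```

```text
shift [-0.03 -0.03 -0.02] turn [ 0.02 -0.   -0.01] t 12.0 pos [0.5969 0.0918 0.0694] grip 0.6
```

jog_arm:
  targets:
    - [[0,0,0],[0,0,0],50]
    - [[0,0,0],[0,0,0],42]
    - [[0,0,0],[0,0,0],35]
    - [[0,0,0],[0,0,0],35]
    - [[0,0,0],[0,0,0],35]

```text
time: 12.62
tool_pos: [0.5961, 0.0916, 0.069]
tool_rot: [0.0, 0.746, 0.666, 0.0]
contact_force: [-2.9, -0.2, 5.8]
gripper_width: 0.412
grasp_force: 59.4
```

jog_arm:
  targets:
    - [[0,0,0],[0,0,0],60]
    - [[0,0,0],[0,0,0],60]
    - [[0,0,-2],[0,0,0],60]
    - [[0,0,-4.5],[0,0,0],80]
    - [[3.2,0,-7],[0,0,0],80]
    - [[3.2,0,-7],[0,0,0],80]
    - [[3.2,0,-7],[0,0,0],80]
    - [[3.2,0,-7],[0,0,0],80]

```text
time: 13.62
tool_pos: [0.6042, 0.1705, 0.2413]
tool_rot: [-0.0, 0.746, 0.666, -0.001]
contact_force: [0.4, -0.1, -0.7]
gripper_width: 0.801
grasp_force: 0.0
```

```bash
cat > chk.py <<'E'
from h import *
import sys
f=sys.argv[1]; snap('wrist',f); s=state(); print(s['time'],s['tool_pos'])
P,im,ok=gate(f); a=np.radians(-6.4); ax=np.array([np.cos(a),np.sin(a)]); ay=np.array([-ax[1],ax[0]])
Z=P[...,2]; c0=np.array([.6008,.143])
n,l,st,c=cv2.connectedComponentsWithStats((ok&(Z>.094)&(Z<.109)).astype(np.uint8))
for i in range(1,n):
    if st[i,4]>60:
        q=P[l==i]; m,e=ctr(q,ax,ay); print(st[i,4],c[i],e,'gate xy',(m-c0)@ax,(m-c0)@ay)
E
python3 chk.py w3; python3 - <<'E'
from h import *
im=np.load('/tmp/w3.npz')['im']; N=np.load('/tmp/top0.npz')
plan([.412,.347,.24],[.9,-.4])
E
```

```text
13.675 [0.60400395 0.17013594 0.24066828]
rect ((0.6007744669914246, 0.1425527036190033), (0.26770874857902527, 0.12005510181188583), 83.51583862304688) z 0.011950787158151843
2770 [258.33212996  66.95956679] [0.04705022 0.03140128] gate xy 0.0002554606018534146 0.11537858176531839
641 [256.76911076 147.34945398] [0.03448645 0.01279601] gate xy -0.001254810277770996 0.05163028548157089
550 [256.81818182 256.92545455] [0.03382271 0.0135487 ] gate xy -0.001109450003249811 -0.05204026988894188
1547 [258.43503555 313.57595346] [0.04676172 0.03025301] gate xy 0.00029860842376143096 -0.11444300520814389
shift [ 6.15 -8.44  0.04] turn [-0.02  0.01  2.18] t 13.68 pos [0.604  0.1701 0.2407] grip 0.799
```

```bash
python3 - <<'E'
import cv2
i=cv2.imread('pics/w3.png')[20:340,195:325]
a=cv2.resize(i[:160],None,fx=3,fy=3.7,interpolation=2);b=cv2.resize(i[160:],None,fx=3,fy=3.7,interpolation=2)
cv2.imwrite('pics/w3c.png',cv2.hconcat([a,b]))
E
```

```text
(no output)
```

View pics/w3c.png

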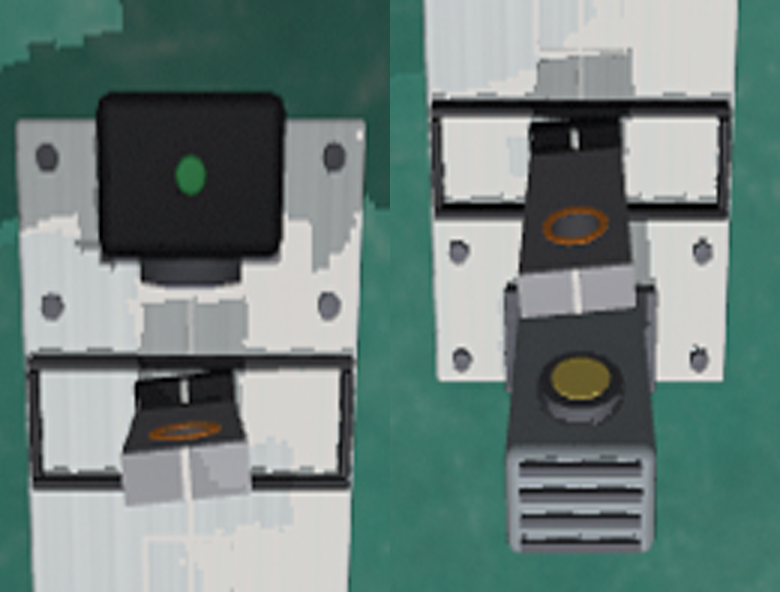

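```bash
python3 - <<'E'
from h import *
for f in('w1','w2','w3'):
    N=np.load('/tmp/%s.npz'%f); P=cloud('wrist',N['d'],N['tp'],N['tr']); Z=P[...,2]
    ok=(abs(P[...,0]-.6)<.1)&(abs(P[...,1]-.145)<.17)&(Z>.097)&(Z<.109)
    n,l,st,c=cv2.connectedComponentsWithStats(ok.astype(np.uint8))
    for i in range(1,n):
        if st[i,4]>60:
            r=cv2.minAreaRect(np.float32(P[l==i][:,:2])*1000); q=P[l==i]; q=q[:,:2]-q[:,:2].mean(0); v=np.linalg.svd(q,full_matrices=False)[2][0]; print(f,st[i,4],np.round(r[0],1),np.round(r[1],1),round(r[2],1),'pca',np.degrees(np.arctan(v[1]/v[0])))
E
```

```text
w1 2631 [613.8 257.7] [32.7 49.7] 83.6 pca -6.699198903091025
w1 615 [588.8 196.2] [12.4 35.9] 88.2 pca -1.2492005785927136
w1 324 [616.7  87.7] [13.4 23.6] 88.9 pca 0.06304474466731358
w1 1368 [588.   28.5] [33.3 48.7] 84.3 pca -5.762203216283782
w2 2684 [613.9 257.3] [32.9 49.5] 83.5 pca -6.917742288769812
w2 625 [605.3 194.2] [12.3 36. ] 88.8 pca -1.5442614894130684
w2 497 [593.9  91. ] [13.5 36. ] 89.7 pca -1.4329352725625415
w2 1399 [588.3  28.6] [32.5 49. ] 83.6 pca -6.414915596554929
w3 2679 [614.  257.6] [32.9 49.4] 83.5 pca -5.811583860811158
w3 624 [605.5 194.1] [12.4 35.9] 88.2 pca -1.651436771902809
w3 497 [593.8  90.9] [13.1 36. ] 88.4 pca -1.5712559349872983
w3 1419 [588.2  28.6] [33.  49.1] 83.4 pca -5.9794296653744485
```

Both irises sit about 1.4 mm short on x, and yawed about 5° in their grooves. They did not move on the regrip, so I'll grip again and drag.

jog_arm:
  targets:
    - [[-1.5,0,2],[0,0,0],70]
    - [[-3.2,0,3],[0,0,0],60]
    - [[-3.2,0,4.5],[0,0,0],60]
    - [[-3.2,0,6],[0,0,0],60]
    - [[-3.2,0,7],[0,0,0],60]
    - [[-3.2,0,7],[0,0,0],50]
    - [[-3.2,0,7],[0,0,0],42]
    - [[-3.2,0,7],[0,0,0],35]

```text
time: 14.68
tool_pos: [0.5963, 0.091, 0.0688]
tool_rot: [0.001, 0.746, 0.666, 0.0]
contact_force: [-0.3, -1.5, -2.5]
gripper_width: 0.413
grasp_force: 59.9
```

jog_arm:
  targets:
    - [[0,0,0],[0,0,0],35]
    - [[0,0,0],[0,0,0],35]
    - [[0,0.03,0],[0,0,0],35]
    - [[0,0.06,0],[0,0,0],35]
    - [[0,0.06,0],[0,0,0],35]

```text
time: 15.3
tool_pos: [0.5972, 0.0912, 0.0677]
tool_rot: [0.0, 0.746, 0.666, -0.0]
contact_force: [-1.3, -3.3, 0.0]
gripper_width: 0.41
grasp_force: 60.0
```

```bash
python3 chk.py w4
```

```text
15.35 [0.59722233 0.09119291 0.0677142 ]
rect ((0.596989631652832, 0.10813133418560028), (0.20001868903636932, 0.12022852897644043), 83.62299346923828) z 0.011926416324345893
658 [226.7112462    3.21884498] [0.02933391 0.00245367] gate xy -0.0037086894640823613 0.045262382114374465
5612 [257.69511761 286.99394155] [0.05224779 0.01988345] gate xy 0.0016010852144018772 -0.051043305733645565
```

jog_arm:
  targets:
    - [[0,0,0],[0,0,0],60]
    - [[0,0,0],[0,0,0],60]
    - [[0,0,-2],[0,0,0],60]
    - [[0,0,-4.5],[0,0,0],80]
    - [[3.2,0,-7],[0,0,0],80]
    - [[3.2,0,-7],[0,0,0],80]
    - [[3.2,0,-7],[0,0,0],80]
    - [[3.2,0,-7],[0,0,0],80]

```text
time: 16.35
tool_pos: [0.6058, 0.1707, 0.2416]
tool_rot: [-0.0, 0.746, 0.666, -0.001]
contact_force: [0.2, 0.4, -0.5]
gripper_width: 0.796
grasp_force: 0.0
```

```bash
cat > rel.py <<'E'
from h import *
import sys
f=sys.argv[1]; snap('wrist',f)
N=np.load('/tmp/%s.npz'%f); P=cloud('wrist',N['d'],N['tp'],N['tr']); Z=P[...,2]
ok=(abs(P[...,0]-.6)<.1)&(abs(P[...,1]-.145)<.17)&(Z>.097)&(Z<.109)
n,l,st,c=cv2.connectedComponentsWithStats(ok.astype(np.uint8))
r=sorted([cv2.minAreaRect(np.float32(P[l==i][:,:2])*1000)[0]+(st[i,4],) for i in range(1,n) if st[i,4]>150],key=lambda t:t[1])
print(np.round(r,2)); L,A,B,S=[np.array(t[:2]) for t in r]
u=(S-L)/np.linalg.norm(S-L); ax=np.array([u[1],-u[0]]); print('A',(A-L)@ax,'B',(B-L)@ax,'ax',ax,'mid',(A+B)/2,(S+L)/2, state()['time'])
E
python3 rel.py w5
```

```text
[[ 588.18   28.32 1404.  ]
 [ 596.77   90.96  497.  ]
 [ 605.53  194.31  618.  ]
 [ 613.96  257.33 2675.  ]]
A 1.5271126885365363 B -1.3262427982660636 ax [ 0.99372632 -0.11183916] mid [601.14941406 142.63573456] [601.06945801 142.82332993] 16.4
```

jog_arm:
  targets:
    - [[-1.5,0,2],[0,0,0],70]
    - [[-3.2,0,3],[0,0,0],60]
    - [[-3.2,0,4.5],[0,0,0],60]
    - [[-3.2,0,6],[0,0,0],60]
    - [[-3.2,0,7],[0,0,0],60]
    - [[-3.2,0,7],[0,0,0],50]
    - [[-3.2,0,7],[0,0,0],42]
    - [[-3.2,0,7],[0,0,0],35]

```text
time: 17.4
tool_pos: [0.5979, 0.0909, 0.0689]
tool_rot: [0.001, 0.746, 0.666, 0.0]
contact_force: [0.1, -1.8, -1.4]
gripper_width: 0.409
grasp_force: 59.8
```

jog_arm:
  targets:
    - [[0,0,0],[0,0,0],35]
    - [[0,0,0],[0,0,0],35]
    - [[0,-0.03,0],[0,0,0],35]
    - [[0,-0.06,0],[0,0,0],35]
    - [[0,-0.06,0],[0,0,0],35]
    - [[0,-0.06,0],[0,0,0],60]
    - [[0,-0.06,0],[0,0,0],60]
    - [[0,-0.06,-2],[0,0,0],60]

```text
time: 18.4
tool_pos: [0.5918, 0.0918, 0.1129]
tool_rot: [-0.004, 0.746, 0.666, -0.004]
contact_force: [0.5, 1.4, -0.2]
gripper_width: 0.6
grasp_force: 0.0
```

jog_arm:
  targets:
    - [[0,0,-1.5],[0,0,0],60]
    - [[2,0,-1.5],[0,0,0],60]
    - [[4.16,0,-1.5],[0,0,0],60]
    - [[4.16,0,-1.2],[0,0,0],60]
    - [[4.16,0,0.5],[0,0,0],60]
    - [[4.16,0,2],[0,0,0],60]
    - [[4.16,0,2],[0,0,0],50]
    - [[4.16,0,2],[0,0,0],42]

```text
time: 19.4
tool_pos: [0.6081, 0.1944, 0.0687]
tool_rot: [0.0, 0.746, 0.666, 0.0]
contact_force: [0.1, -0.5, -1.0]
gripper_width: 0.428
grasp_force: 16.0
```

jog_arm:
  targets:
    - [[0,0,0],[0,0,0],35]
    - [[0,0,0],[0,0,0],35]
    - [[0,0,0],[0,0,0],35]
    - [[0,0.04,0],[0,0,0],35]
    - [[0,0.04,0],[0,0,0],35]
    - [[0,0.04,0],[0,0,0],60]
    - [[0,0.04,0],[0,0,0],60]
    - [[0,0.04,-2],[0,0,0],60]

```text
time: 20.4
tool_pos: [0.6048, 0.1945, 0.1127]
tool_rot: [-0.003, 0.746, 0.666, -0.004]
contact_force: [0.9, -0.4, -0.6]
gripper_width: 0.598
grasp_force: 0.0
```

jog_arm:
  targets:
    - [[0,0,-2.5],[0,0,0],80]
    - [[-1,0,-5],[0,0,0],80]
    - [[-1,0,-5],[0,0,0],80]
    - [[-1,0,-5],[0,0,0],80]

```text
time: 20.9
tool_pos: [0.6058, 0.1701, 0.2431]
tool_rot: [0.0, 0.746, 0.666, 0.001]
contact_force: [-0.3, 0.2, 0.3]
gripper_width: 0.805
grasp_force: 0.0
```

```bash
python3 rel.py w6
```

```text
[[ 588.19   28.77 1410.  ]
 [ 595.32   91.41  494.  ]
 [ 607.97  194.11  617.  ]
 [ 613.98  257.43 2638.  ]]
A 0.0704175252004465 B 1.1331183516100911 ax [ 0.9936997  -0.11207545] mid [601.64749146 142.75625992] [601.08047485 143.09820557] 20.95
```

A is aligned to 0.1 mm. B needs -1.1 mm.

jog_arm:
  targets:
    - [[1,0,2.4],[0,0,0],70]
    - [[1,0,4.5],[0,0,0],60]
    - [[1,0,6],[0,0,0],60]
    - [[1,0,7],[0,0,0],60]
    - [[1,0,7],[0,0,0],60]
    - [[1,0,7],[0,0,0],50]
    - [[1,0,7],[0,0,0],42]
    - [[1,0,7],[0,0,0],35]

```text
time: 21.95
tool_pos: [0.6093, 0.1949, 0.069]
tool_rot: [0.001, 0.746, 0.666, 0.001]
contact_force: [0.7, 0.8, 0.0]
gripper_width: 0.408
grasp_force: 60.0
```

jog_arm:
  targets:
    - [[0,0,0],[0,0,0],35]
    - [[0,0,0],[0,0,0],35]
    - [[0,-0.02,0],[0,0,0],35]
    - [[0,-0.045,0],[0,0,0],35]
    - [[0,-0.045,0],[0,0,0],35]
    - [[0,-0.045,0],[0,0,0],60]
    - [[0,-0.045,0],[0,0,0],60]
    - [[0,-0.045,-2],[0,0,0],60]

```text
time: 22.95
tool_pos: [0.6023, 0.1939, 0.1112]
tool_rot: [-0.004, 0.746, 0.666, -0.006]
contact_force: [-0.3, 0.0, -0.1]
gripper_width: 0.601
grasp_force: 0.0
```

jog_arm:
  targets:
    - [[0,0,-2.5],[0,0,0],80]
    - [[-1,0,-5],[0,0,0],80]
    - [[-1,0,-5],[0,0,0],60]
    - [[-1,0,-5],[0,0,0],60]

```text
time: 23.45
tool_pos: [0.6041, 0.1699, 0.242]
tool_rot: [-0.0, 0.746, 0.666, -0.0]
contact_force: [-0.6, 0.7, -0.8]
gripper_width: 0.599
grasp_force: 0.0
```

```bash
python3 rel.py w7; python3 - <<'E'
from h import *
plan([.42,.32,.24],[.9938,-.1115])
E
```

```text
[[ 588.28   28.15 1406.  ]
 [ 595.41   91.24  501.  ]
 [ 607.57  194.01  612.  ]
 [ 613.99  257.18 2658.  ]]
A 0.04149179877088056 B 0.6685432417949341 ax [ 0.99375893 -0.11154908] mid [601.49023438 142.62722015] [601.13684082 142.66155052] 23.5
shift [ 5.13 -7.97  0.04] turn [-0.03  0.01 -0.01] t 23.5 pos [0.6035 0.17   0.2404] grip 0.596
```

Both irises are within 0.7 mm of the 14 mm holes' line and released. Now the cell.

jog_arm:
  targets:
    - [[6.2,-8.4,0],[0,0,0],60]
    - [[6.2,-8.4,0],[0,0,0],60]
    - [[6.2,-8.4,0],[0,0,0],60]
    - [[6.2,-8.4,0],[0,0,0],60]
    - [[6.2,-8.4,0],[0,0,0],60]
    - [[6.2,-8.4,0],[0,0,0],60]
    - [[6.2,-8.4,0],[0,0,0],60]

```text
time: 24.38
tool_pos: [0.4141, 0.3469, 0.2416]
tool_rot: [0.0, 0.747, 0.665, -0.001]
contact_force: [0.1, 0.5, 0.2]
gripper_width: 0.597
grasp_force: 0.0
```

```bash
python3 - <<'E'
from h import *
snap('wrist','c1'); N=np.load('/tmp/c1.npz'); print(N['tp'],state()['time'])
P=cloud('wrist',N['d'],N['tp'],N['tr']); hsv=cv2.cvtColor(N['im'],cv2.COLOR_RGB2HSV)
m=((hsv[...,0]>105)&(hsv[...,0]<130)&(hsv[...,1]>110)&(P[...,2]>.062)&(P[...,2]<.08)).astype(np.uint8)
n,l,st,c=cv2.connectedComponentsWithStats(m)
for i in range(1,n):
    if st[i,4]>150:
        q=P[l==i]; q=q[abs(q[:,2]-.071)<.003]; print(st[i,4],c[i],cv2.minAreaRect(np.float32(q[:,:2])*1000),np.median(q[:,2]))
E
```

```text
[0.41413471 0.34690533 0.24164082] 24.425
618 [181.29773463 146.7184466 ] ((344.4520568847656, 373.6248779296875), (20.59797477722168, 24.981901168823242), 72.60710144042969) 0.07095380856100672
573 [255.97207679 166.41361257] ((411.9841613769531, 346.9493103027344), (20.43918800354004, 24.41219711303711), 52.20391845703125) 0.07083696306970272
546 [325.13186813 193.17948718] ((476.0170593261719, 312.5725402832031), (24.363798141479492, 20.39221954345703), 79.46405792236328) 0.07079852905594208
499 [252.39278557 242.60721443] ((399.1160888671875, 267.7601318359375), (20.97745704650879, 24.351444244384766), 27.280475616455078) 0.07075079955673388
```

View pics/c1.png

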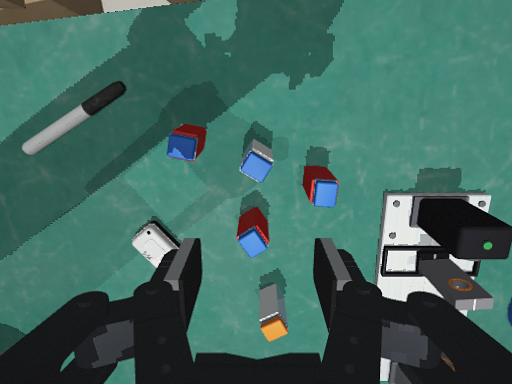

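The white-bodied blue cell is at (256,160), with the red ones at (185,143), (322,185), (253,235) and orange at (273,320). The 21 mm lid axis, which carries the white pads, points at 52°, and the white face in the scene and top views faces that way.

```bash
python3 - <<'E'
from h import *
a=np.radians(52.2); plan([.412,.347,.12],[np.cos(a),np.sin(a)])
E
```

```text
shift [ 0.   -0.09  4.88] turn [-0.01  0.   -7.35] t 24.43 pos [0.4144 0.3468 0.242 ] grip 0.6
```

jog_arm:
  targets:
    - [[0,-0.1,0],[0,0,-7.35],60]
    - [[0,-0.1,0],[0,0,-7.35],60]
    - [[0,-0.1,0],[0,0,-7.35],60]
    - [[0,-0.1,2],[0,0,-7.35],60]
    - [[0,-0.1,4],[0,0,-7.35],60]
    - [[0,-0.1,4.9],[0,0,-7.35],60]
    - [[0,-0.1,4.9],[0,0,-7.35],60]
    - [[0,-0.1,4.9],[0,0,-7.35],60]

```text
time: 25.42
tool_pos: [0.4124, 0.3481, 0.1217]
tool_rot: [0.001, 0.324, 0.946, 0.001]
contact_force: [-0.6, -0.2, 0.4]
gripper_width: 0.6
grasp_force: 0.0
```

jog_arm:
  targets:
    - [[0,0,0],[0,0,0],60]
    - [[0,0,0],[0,0,0],60]

```text
time: 25.68
tool_pos: [0.4118, 0.3485, 0.1217]
tool_rot: [0.001, 0.323, 0.946, 0.001]
contact_force: [-0.7, 0.1, -0.1]
gripper_width: 0.6
grasp_force: 0.0
```

```bash
python3 - <<'E'
from h import *
a=np.radians(52.2); plan([.412,.347,.02],[np.cos(a),np.sin(a)])
snap('wrist','c2'); N=np.load('/tmp/c2.npz')
P=cloud('wrist',N['d'],N['tp'],N['tr']); hsv=cv2.cvtColor(N['im'],cv2.COLOR_RGB2HSV)
m=((hsv[...,0]>105)&(hsv[...,0]<130)&(hsv[...,1]>110)&(P[...,2]>.062)&(P[...,2]<.08)).astype(np.uint8)
n,l,st,c=cv2.connectedComponentsWithStats(m)
for i in range(1,n):
    if st[i,4]>150:
        q=P[l==i]; q=q[abs(q[:,2]-.071)<.003]; print(st[i,4],c[i],cv2.minAreaRect(np.float32(q[:,:2])*1000),np.median(q[:,2]))
E
```

```text
shift [-0.04 -0.05  4.07] turn [0.02 0.01 0.01] t 25.68 pos [0.4118 0.3485 0.1217] grip 0.6
1737 [220.08923431  96.0990213 ] ((344.2121887207031, 373.7503662109375), (20.9722900390625, 24.837112426757812), 71.88389587402344) 0.07083371710628884
1323 [256.03250189 212.94935752] ((411.56243896484375, 346.98046875), (19.959209442138672, 24.85380744934082), 51.44349670410156) 0.07081381623289112
873 [144.11111111 265.21764032] ((396.29412841796875, 266.5204772949219), (15.585844039916992, 25.433395385742188), 25.546539306640625) 0.07076736608357312
1157 [273.9386344  311.43128781] ((475.81134033203125, 312.73492431640625), (24.434890747070312, 21.505874633789062), 78.91326141357422) 0.0706952767332556
```

View pics/c2.png

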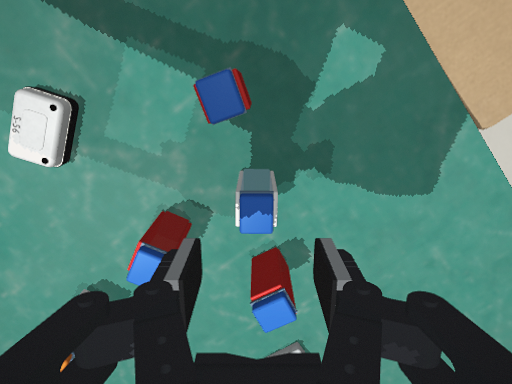

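The cell is at (256,213), with its white pads left and right, facing the fingers. The red ones are clear of the fingers. Descend and grip.

jog_arm:
  targets:
    - [[0,-0.05,1],[0,0,0],60]
    - [[0,-0.05,2],[0,0,0],60]
    - [[0,-0.05,3],[0,0,0],60]
    - [[0,-0.05,4],[0,0,0],60]
    - [[0,-0.05,4.05],[0,0,0],60]
    - [[0,-0.05,4.05],[0,0,0],50]
    - [[0,-0.05,4.05],[0,0,0],42]
    - [[0,-0.05,4.05],[0,0,0],35]

```text
time: 26.72
tool_pos: [0.411, 0.3476, 0.0201]
tool_rot: [0.001, 0.323, 0.946, 0.001]
contact_force: [-0.3, 0.3, -0.2]
gripper_width: 0.35
grasp_force: 0.0
```

jog_arm:
  targets:
    - [[0,0,0],[0,0,0],25]
    - [[0,0,0],[0,0,0],25]
    - [[0,0,0],[0,0,0],25]
    - [[0,0,0],[0,0,0],25]

```text
time: 27.22
tool_pos: [0.411, 0.3476, 0.0201]
tool_rot: [0.001, 0.323, 0.946, 0.001]
contact_force: [-0.2, -0.9, 5.8]
gripper_width: 0.31
grasp_force: 59.5
```

```bash
python3 - <<'E'
from h import *
c=np.array([.6011,.1428]);plan([*c,.06],[.9938,-.1115]); plan([*c,.18],[.9938,-.1115])
E
```

```text
shift [-11.03  -1.83  -1.59] turn [ 0.01 -0.    7.34] t 27.23 pos [0.411  0.3476 0.0201] grip 0.31
shift [-11.03  -1.82  -6.39] turn [ 0.01 -0.    7.34] t 27.23 pos [0.411  0.3476 0.0201] grip 0.31
```

jog_arm:
  targets:
    - [[0,0,-1],[0,0,0],25]
    - [[0,0,-3],[0,0,0],25]
    - [[0,0,-5],[0,0,0],25]
    - [[0,0,-7],[0,0,0],25]
    - [[-2,-0.3,-7],[0,0,1.3],25]
    - [[-4,-0.7,-7],[0,0,2.6],25]
    - [[-6,-1,-7],[0,0,4],25]
    - [[-8,-1.3,-7],[0,0,5.3],25]

```text
time: 28.22
tool_pos: [0.5491, 0.1977, 0.1933]
tool_rot: [-0.0, 0.645, 0.764, -0.0]
contact_force: [0.1, 0.2, 0.0]
gripper_width: 0.313
grasp_force: 59.0
```

```bash
python3 - <<'E'
from h import *
c=np.array([.6011,.1428]);plan([*c,.195],[.9938,-.1115])
E
```

```text
shift [-2.51  1.68 -0.07] turn [-0.01  0.    2.01] t 28.23 pos [0.5491 0.1977 0.1933] grip 0.313
```

jog_arm:
  targets:
    - [[-1.3,0.8,0],[0,0,1],25]
    - [[-2.5,1.7,0],[0,0,2],25]
    - [[-2.5,1.7,0],[0,0,2],25]
    - [[-2.5,1.7,0],[0,0,2],25]
    - [[-2.5,1.7,0],[0,0,2],25]

```text
time: 28.85
tool_pos: [0.6005, 0.1457, 0.1937]
tool_rot: [-0.0, 0.743, 0.67, -0.0]
contact_force: [0.2, -0.3, 0.0]
gripper_width: 0.313
grasp_force: 59.2
```

```bash
python3 - <<'E'
from h import *
c=np.array([.6011,.1428]);plan([*c,.06],[.9938,-.1115])
snap('wrist','d1'); N=np.load('/tmp/d1.npz')
P=cloud('wrist',N['d'],N['tp'],N['tr']); hsv=cv2.cvtColor(N['im'],cv2.COLOR_RGB2HSV)
m=((hsv[...,0]>100)&(hsv[...,0]<130)&(hsv[...,1]>100)&(P[...,2]>.2)).astype(np.uint8)
n,l,st,c=cv2.connectedComponentsWithStats(m)
for i in range(1,n):
    if st[i,4]>150:
        q=P[l==i]; z=np.percentile(q[:,2],50); t=q[abs(q[:,2]-z)<.004]; print(st[i,4],c[i],cv2.minAreaRect(np.float32(t[:,:2])*1000),z,N['tp'])
E
```

```text
shift [-0.11  0.04  5.35] turn [-0.   -0.    0.06] t 28.85 pos [0.6005 0.1457 0.1937] grip 0.313
4527 [257.22332671 320.51579412] ((599.6666259765625, 144.78126525878906), (24.701414108276367, 20.778118133544922), 84.17021179199219) 0.24419201316543726 [0.60049531 0.14573515 0.19367481]
```

View pics/d1.png

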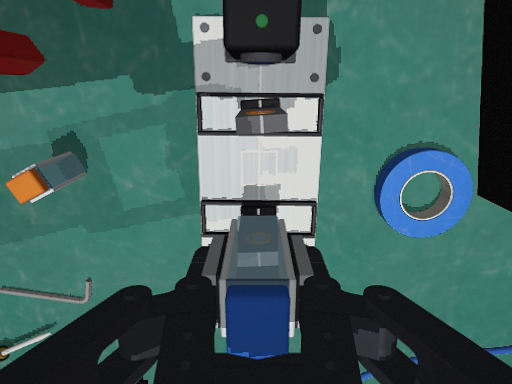

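The cell is held square, lid at (257,320), and the irises and tape are undisturbed. Lower it into the beam.

jog_arm:
  targets:
    - [[-0.07,0.07,0],[0,0,0.06],25]
    - [[-0.07,0.07,1],[0,0,0.06],25]
    - [[-0.07,0.07,2],[0,0,0.06],25]
    - [[-0.07,0.07,3],[0,0,0.06],25]
    - [[-0.07,0.07,4],[0,0,0.06],25]
    - [[-0.07,0.07,4.8],[0,0,0.06],25]
    - [[-0.07,0.07,5.33],[0,0,0.06],25]
    - [[-0.07,0.07,5.33],[0,0,0.06],25]

```text
time: 29.9
tool_pos: [0.6022, 0.143, 0.0596]
tool_rot: [-0.001, 0.746, 0.666, -0.001]
contact_force: [-0.5, 0.3, -1.1]
gripper_width: 0.305
grasp_force: 59.2
```

jog_arm:
  targets:
    - [[0,0,0],[0,0,0],25]
    - [[0,0,0],[0,0,0],25]
    - [[0,0,0],[0,0,0],25]
    - [[0,0,0],[0,0,0],25]

```text
time: 30.4
tool_pos: [0.6031, 0.143, 0.0611]
tool_rot: [0.0, 0.746, 0.666, 0.0]
contact_force: [0.6, -0.7, -0.5]
gripper_width: 0.308
grasp_force: 59.2
```

```bash
cat > fin.py <<'E'
from h import *
import sys
b=np.array([.1115,.9938]);a=np.array([.9938,-.1115]);plan([*(np.array([.6011,.1427])+.0011*b+.0007*a),.0605],a)
im,d,s=snap('wrist',sys.argv[1]); N=np.load('/tmp/%s.npz'%sys.argv[1])
P=cloud('wrist',N['d'],N['tp'],N['tr']); hsv=cv2.cvtColor(N['im'],cv2.COLOR_RGB2HSV)
m=((hsv[...,0]>100)&(hsv[...,0]<130)&(hsv[...,1]>100)&(P[...,2]>.09)&(abs(P[...,1]-.14)<.05)).astype(np.uint8)
n,l,st,c=cv2.connectedComponentsWithStats(m)
for i in range(1,n):
    if st[i,4]>500:
        q=P[l==i]; z=np.median(q[:,2]); t=q[abs(q[:,2]-z)<.004]; r=cv2.minAreaRect(np.float32(t[:,:2])); e=np.array(r[0])-[.6011,.1427]; print(r[2],'lid top z',z,'(want .111) err gate xy',e@a,e@b)
E
python3 fin.py e1
```

```text
shift [ 0.02 -0.05  0.02] turn [ 0.   -0.   -0.01] t 30.4 pos [0.6031 0.143  0.0611] grip 0.308
83.96044921875 lid top z 0.11161889474015588 (want .111) err gate xy 0.0011180583146167117 -0.000803958702597608
```

jog_arm:
  targets:
    - [[0.03,-0.04,0.02],[0,0,0],25]
    - [[0.03,-0.04,0.02],[0,0,0],25]
    - [[0.03,-0.04,0.02],[0,0,0],25]
    - [[0.03,-0.04,0.02],[0,0,0],25]

```text
time: 30.95
tool_pos: [0.602, 0.1438, 0.0602]
tool_rot: [0.0, 0.746, 0.666, -0.0]
contact_force: [0.1, 1.2, -0.3]
gripper_width: 0.309
grasp_force: 59.2
```

```bash
python3 fin.py e2; python3 - <<'E'
from h import *
snap('scene','s9')
i=cv2.imread('pics/s9.png'); cv2.imwrite('pics/s9c.png',cv2.resize(i[160:260,150:360],None,fx=3.8,fy=3.8,interpolation=2))
E
```

```text
shift [-0.01 -0.   -0.01] turn [ 0.    0.   -0.01] t 30.95 pos [0.602  0.1438 0.0602] grip 0.309
83.9066162109375 lid top z 0.11074230968753725 (want .111) err gate xy -6.527132571217257e-05 0.0003061527872943979
```

View pics/s9c.png

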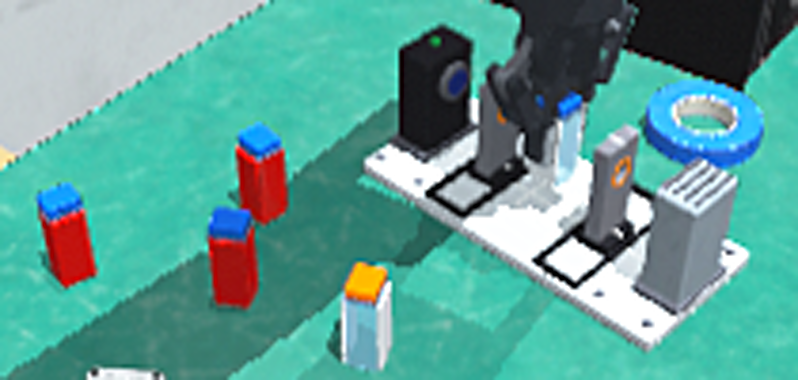

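The cell hangs between the irises at (568,140) in the crop. Its clear face looks along the beam, and everything else is still in place.

```bash
python3 -c "
from plant import *
print(job_done())"
```

```text
the job is handed in; nothing more can be done
None
```

The job is handed in at about 31 s: both iris holes are aligned (A within 0.1 mm, B about 0.7 mm off) and released, and the blue-lidded cell is held by its frosted faces at the beam midpoint, within about 0.5 mm by my last camera check, with nothing else disturbed.

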